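# Sweep loose bicycle parts into the parts tray

## Robot

A 6-joint arm with a two-finger parallel gripper is mounted at the origin on the work surface. World frame = base frame: x ahead of the robot, y to its left, z up, the work surface at z = 0. Lengths are in mm, angles in rad, forces in N, time in s.
With the tool pointing down it reaches from about 350 to 875 mm from the base axis. Payload 4.2 kg.
Tool frame: the origin (TCP) lies midway between the tips of the shut fingers; the grasp point (between the pads) lies 19 mm behind it (arm.tcp_to_grasp is the distance from the TCP to the grasp point, in mm); z points along the fingers, y is the line along which they close (so a half turn about z gives the same grasp; the last joint's range is limited). The gripper opens to 85 mm and grips with 20 to 120 N. Pads are 22 mm wide; open, the fingers measure 114 mm over their backs; the gripper's body (76 mm by 85 mm) begins 54 mm behind the grasp point. The pads swing forward as they close: fully open they stand 13 mm farther back than shut.
Start: joints at [-1.016, 0.385, 0.008, 0, -1.194, -0.259], TCP at [182.207, -597.829, 231.312] pointing down, gripper open.
Joint ranges: [-3.14, 3.14], [-1.21, 2.06], [-1.07, 1.41], [-3.16, 2.05], [-2.99, -0.16], [-3.1, 3.1]. Speed limits (rad/s): [2.79, 2.79, 3.14, 3.14, 3.14, 3.14].

## Interface

Orientations are given as a unit quaternion [x, y, z, w].
In Python, from bench import arm, imaging, job, models gives the robot as it stands.
- The arm moves only by the tool arm_command, never from a script. Its argument "rows" is a list of rows, each an object with "grip": the opening, from 0 (shut) to 1 (fully open); "linear": the shift along the tool's x, y, z in mm, a list of three; "rot": the turn, a rotation vector about the tool's x, y, z in rad, a list of three. In form: [{"grip": grip, "linear": [tx, ty, tz], "rot": [rx, ry, rz]}, ...]. A call has 1 to 10 rows; each row is the pose to reach, as a shift and turn from the pose commanded when the call began, along the tool's axes at that moment; what a row does not reach only later rows make up. A row lasts 1/8 s, in which the tool goes at most 62.5 mm and 10.7 degrees, less where a joint would pass 70% of its speed; a pose out of reach is approached as far as the arm can. A call with a gripper value outside its range is refused whole. The fingers move at their own pace and stop on an object; the grip force is fixed at half the most. Time passes only in rows, so rows that repeat a pose let the fingers close. It gives the time, the measured TCP pose, the force, the opening and the grip force at its end, in the units of the state.
- arm.read_state(): the state, without advancing time (a new reading comes with each control period).
- imaging.get_image(name): name is "scene" or "side" or "wrist"; returns a dict with "frame" (400x640x3 uint8, red, green, blue), "fx", "fy", "cx", "cy" (pixels), "k1" (the pictures are not rectified: a ray, as slopes to the right and down, at radius r is drawn at 1 + k1 r^2 times it, then the intrinsics apply), "extrinsics" (4x4, takes a point from world to camera coordinates); the wrist camera has in their place "T_tool_cam" (4x4, takes a point from camera to tool coordinates, whose origin is the TCP and whose axes are the flange's). Camera axes: x right, y down, z forward; pixel columns grow to the right and rows downward; lengths in mm; the calibration is good to about 2 mm. A picture is of the moment at which its call begins: read the wrist's pose just before it. There is no depth.
- job.job_done(): hands the job in; it is judged then, once.
Trained networks look in a picture, given as the dict that the camera call returned (one of the last four; its "shot" number tells which), for a name from the list of things; names that differ only in an ending like _2 or _b are one class to them, and where a whole thing is asked for, a point or a joint stands for the part that bears it (a point fixed in the world has none). Each returns a list of dicts, best first, with "score" (0 to 1); they miss things now and then, are a little off and sometimes report something else, mostly with a low value. They report only what shows in the picture. A call takes as long as a camera call.
- models.spot_in(picture, query): "rect" ([left, top, right, bottom] in pixels, round what is visible of it).
- models.tip_of(picture, query): "pixel" ([column, row] in pixels: a listed point, or the origin of a listed thing).
The state is a dict: "clock": time; "joints": joint angles; "joint_vel": joint speeds; "joint_efforts": joint torques, N m; "position": TCP position; "ee_rot": TCP orientation; "contact_force": force on the tool from outside, world axes, zero at the start; "wrist_torque": the same for the moment, N m; "gripper_width": finger opening in mm; "grasp_force": force on a finger pad.
Only numpy, scipy, OpenCV 4.12 (cv2) and the standard library are available. Lean on these libraries where they do the work, as an engineer would, in place of code of your own. Each camera call takes 0.05 s, during which the arm holds its last target. There are 200 camera calls.

## Task

Clear the bench: with the fingers, sweep the steel bearing, the red cup and the black cog along the bench top, in through the open side of the blue parts tray, until each lies flat and wholly inside it. Push them steadily; do not pick them up or flick them. Leave the bottles and the small tin standing where they are.

Things in the scene. Friction and masses are not known exactly. Their poses are not given: they have to be found in the camera images.
- tray: Blue three-walled parts tray screwed to the bench (it does not move). Inside 200 mm wide (its x) and 140 mm deep (its y); walls 22 mm high, 6 mm thick at x = -100, x = +100 and y = +140 mm (inner faces). The floor inside is light grey and level with the bench top, with no sill. The side at y = 0 is open. Origin on the bench top at the middle of the open side; its +y points into the tray, z up.
- bearing: Steel cartridge bearing, a disc 42 mm in diameter and 10 mm high, about 45 g. Lies flat; slides freely on the bench. Origin at the centre of its underside, z up.
- cup: Red bearing cup, a disc 46 mm in diameter and 14 mm high, about 50 g. Lies flat; slides freely on the bench. Origin at the centre of its underside, z up.
- cog: Black toothed cog with a steel ring on top, 52 mm in diameter over the teeth and 8 mm high; it slides and is pushed like a plain round disc of that size. About 60 g. Lies flat; slides freely on the bench. Origin at the centre of its underside, z up.
- blue_bottle: Dark blue bottle with a black cap, standing loose, 36 mm in diameter, 75 mm high. To be left alone. Origin at the centre of its underside.
- oil_bottle: White dropper bottle with a pointed tip, standing loose, 37 mm in diameter, 110 mm high. To be left alone. Origin at the centre of its underside.
- tin: Small round aluminium tin with a yellow lid, standing loose, 43 mm in diameter, 22 mm high. To be left alone. Origin at the centre of its underside.

How it is judged:
By the outcome, as a careful person would: the job done as asked, in the order asked, and still so for the second after the job is handed in, with the robot touching nothing.
It also fails if it takes over 69 s, if anything falls off the work surface, if the arm or the gripper's body presses on something with over 40 N, if the wrist force passes 120 N, or if a joint passes its speed limit or range.

## Working session

There is one attempt and no reset: what is moved stays moved. The work goes in short steps, Python scripts to look and compute and a tool call to move; the robot and the scene stay as the last step left them, time stands still between calls to the robot, and variables do not carry over. Pictures are saved under pics/ and viewed, at most 10 in all, crops included, and the job is handed in when it is done.

Besides the shell and the picture viewer there is one more tool, called after "Request:" in YAML: its name, and indented under it one key for each argument. arm_command: Moves the arm, as the interface text tells. Its arguments: {"type":"object","properties":{"rows":{"type":"array"}},"required":["rows"]}

```bash
mkdir -p pics
cat > h.py <<'E'
import numpy as np, cv2
from bench import arm, imaging, job, models
from scipy.spatial.transform import Rotation as R
def ray(im,px):
    x=(px[0]-im["cx"])/im["fx"]; y=(px[1]-im["cy"])/im["fy"]
    u=np.array([x,y]); v=u.copy()
    for _ in range(20): v=u/(1+im["k1"]*(v@v))
    return np.array([v[0],v[1],1])
def world(im,px,z=0):
    E=np.array(im["extrinsics"]); d=E[:3,:3].T@ray(im,px); o=-E[:3,:3].T@E[:3,3]
    return o+d*(z-o[2])/d[2]
def proj(im,p):
    E=np.array(im["extrinsics"]); c=E[:3,:3]@np.array(p)+E[:3,3]; u=c[:2]/c[2]; u=u*(1+im["k1"]*(u@u))
    return u*[im["fx"],im["fy"]]+[im["cx"],im["cy"]]
def wristim():
    s=arm.read_state(); im=imaging.get_image("wrist")
    T=np.eye(4); T[:3,:3]=R.from_quat(s["ee_rot"]).as_matrix(); T[:3,3]=s["position"]
    im["extrinsics"]=np.linalg.inv(T@np.array(im["T_tool_cam"])); return im
def save(im,n): cv2.imwrite("pics/"+n,im["frame"][:,:,::-1])
N=["tray","bearing","cup","cog","blue_bottle","oil_bottle","tin"]
E
python3 - <<'E'
from h import *
print(arm.read_state())
for c in ["scene","side"]:
    im=imaging.get_image(c); save(im,c+"0.png")
    E=np.array(im["extrinsics"]); print(c,-E[:3,:3].T@E[:3,3])
    for n in N:
        for r in models.tip_of(im,n)[:2]: print(n,round(r["score"],2),np.round(r["pixel"]),world(im,r["pixel"]).round(0))
E
```

```text
{'clock': 0.0, 'joints': array([-1.01642204e+00,  3.85585692e-01,  6.56098392e-03, -5.08713742e-04,
       -1.19399586e+00, -2.58610112e-01]), 'joint_vel': array([-0.0009198 ,  0.00010986,  0.00061155, -0.00176901,  0.00080307,
        0.0023295 ]), 'joint_efforts': array([ 7.41042750e-04, -3.92294312e+01,  1.88399112e+01,  4.18602079e+00,
       -4.61199641e-03,  8.44045644e-06]), 'position': array([ 182.01117493, -597.27147814,  230.17718786]), 'ee_rot': array([-1.47250745e-01,  9.89098542e-01,  1.11497335e-03, -2.22577524e-04]), 'contact_force': array([0.57905462, 0.20218903, 0.30935025]), 'wrist_torque': array([ 0.0014571 ,  0.02948894, -0.02432425]), 'grasp_force': 0.0, 'gripper_width': 85.36627652694034}
scene [1220.08263589 -109.42355217  793.18964461]
tray 0.89 [429. 199.] [569. 173.   0.]
bearing 0.74 [339. 168.] [454. -43.   0.]
cup 0.5 [317. 193.] [ 538. -105.    0.]
cog 0.63 [348. 233.] [664. -35.   0.]
blue_bottle 0.54 [214. 230.] [ 647. -350.    0.]
blue_bottle 0.21 [341. 170.] [460. -40.   0.]
oil_bottle 0.79 [191. 183.] [ 493. -431.   -0.]
tin 0.68 [287. 267.] [ 751. -175.    0.]
side [199.41326757 447.24148825 551.34186719]
tray 0.9 [238. 304.] [568. 177.   0.]
bearing 0.82 [368. 259.] [446. -48.   0.]
cup 0.88 [344. 222.] [ 547. -113.    0.]
cog 0.79 [279. 218.] [666. -39.   0.]
cog 0.36 [344. 224.] [ 542. -106.    0.]
blue_bottle 0.88 [355. 162.] [ 659. -333.    0.]
oil_bottle 0.96 [432. 165.] [ 491. -439.    0.]
tin 0.58 [292. 179.] [ 737. -170.    0.]
```

View pics/scene0.png

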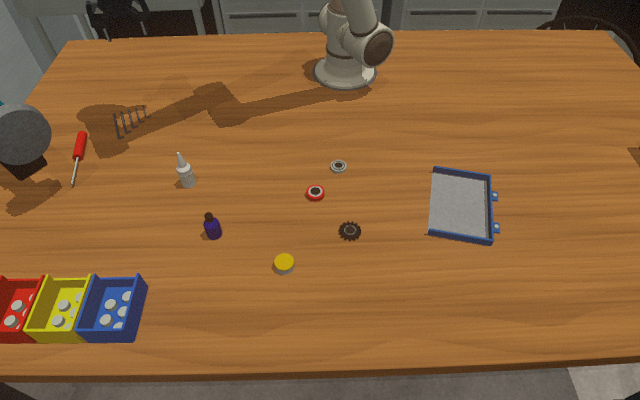

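View pics/side0.png

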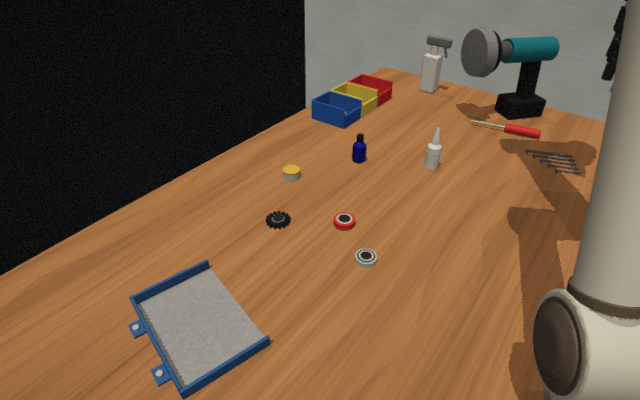

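Scene view: bearing about (339,166), cup (315,193), cog (350,231), tin (284,263), tray spanning (429–494, 168–243) with its open side facing the parts. The side view agrees. I'll move above the middle for a wrist view.

Request:
arm_command:
  rows:
    - {"grip": 0.35,"linear": [-530,442,-100],"rot": [0,0,-1.08]}
    - {"grip": 0.35,"linear": [-530,442,-100],"rot": [0,0,-1.08]}
    - {"grip": 0.35,"linear": [-530,442,-100],"rot": [0,0,-1.08]}
    - {"grip": 0.35,"linear": [-530,442,-100],"rot": [0,0,-1.08]}
    - {"grip": 0.35,"linear": [-530,442,-100],"rot": [0,0,-1.08]}
    - {"grip": 0.35,"linear": [-530,442,-100],"rot": [0,0,-1.08]}
    - {"grip": 0.35,"linear": [-530,442,-100],"rot": [0,0,-1.08]}
    - {"grip": 0.35,"linear": [-530,442,-100],"rot": [0,0,-1.08]}
    - {"grip": 0.35,"linear": [-530,442,-100],"rot": [0,0,-1.08]}
    - {"grip": 0.35,"linear": [-530,442,-100],"rot": [0,0,-1.08]}

```text
clock: 2.05
position: [521.9, -78.5, 321.7]
ee_rot: [-0.635, 0.772, -0.0, 0.0]
contact_force: [1.7, -0.3, -0.2]
gripper_width: 30.0
grasp_force: 0.0
```

Request:
arm_command:
  rows:
    - {"grip": 0.35,"linear": [0,0,0],"rot": [0,0,0]}

```text
clock: 2.17
position: [523.2, -77.2, 321.1]
ee_rot: [-0.637, 0.771, -0.0, 0.0]
contact_force: [-0.7, -1.1, -1.3]
gripper_width: 30.3
grasp_force: 0.0
```

Run:
```python
from h import *
H=dict(bearing=10,cup=14,cog=8,tin=22,tray=0)
for c in ["wrist","scene","side"]:
    im=wristim() if c=="wrist" else imaging.get_image(c); 
    if c=="wrist": save(im,c+"1.png")
    for n in H:
        t=models.tip_of(im,n)[:1]; b=models.spot_in(im,n)[:1]
        print(c,n,[(round(r["score"],2),world(im,r["pixel"]).round(0)[:2]) for r in t],
         [(round(r["score"],2),np.round(r["rect"]),world(im,[(r["rect"][0]+r["rect"][2])/2,(r["rect"][1]+r["rect"][3])/2],H[n]/2).round(0)[:2]) for r in b])
    if c!="wrist":
        a=im["frame"].astype(int)
        if c=="scene": cr=im["frame"][150:260,410:520]
        else: cr=im["frame"][250:400,120:280]
        cv2.imwrite(f"pics/{c}tray.png",cv2.resize(cr,None,fx=4 if c=="scene" else 3.5,fy=4 if c=="scene" else 3.5)[:,:,::-1])
```

```text
wrist bearing [] [(0.67, array([350., 156., 376., 181.]), array([456., -47.]))]
wrist cup [(0.86, array([ 544., -111.]))] [(0.75, array([184.,   1., 201.,   4.]), array([ 659., -332.]))]
wrist cog [] [(0.89, array([233., 185., 264., 214.]), array([656., -30.]))]
wrist tin [(0.98, array([ 755., -183.]))] [(0.89, array([146., 108., 181., 137.]), array([ 752., -181.]))]
wrist tray [(0.66, array([580., 178.]))] [(0.84, array([282., 290., 357., 346.]), array([585., 242.]))]
scene bearing [(0.55, array([449., -43.]))] [(0.6, array([330., 163., 346., 176.]), array([464., -47.]))]
scene cup [(0.7, array([ 539., -111.]))] []
scene cog [(0.55, array([661., -34.]))] [(0.73, array([339., 222., 360., 238.]), array([660., -32.]))]
scene tin [(0.87, array([ 749., -178.]))] [(0.85, array([276., 253., 296., 278.]), array([ 754., -177.]))]
scene tray [(0.73, array([564., 179.]))] [(0.55, array([429., 166., 497., 246.]), array([592., 254.]))]
side bearing [(0.54, array([447., -46.]))] [(0.55, array([359., 250., 379., 267.]), array([444., -45.]))]
side cup [(0.53, array([ 543., -114.]))] [(0.58, array([334., 212., 359., 230.]), array([ 539., -111.]))]
side cog [(0.59, array([660., -34.]))] [(0.73, array([266., 208., 289., 230.]), array([660., -29.]))]
side tin [(0.56, array([ 742., -177.]))] [(0.69, array([285., 167., 298., 181.]), array([ 742., -174.]))]
side tray [(0.94, array([569., 178.]))] [(0.97, array([130., 260., 271., 400.]), array([578., 252.]))]
```

View pics/wrist1.png

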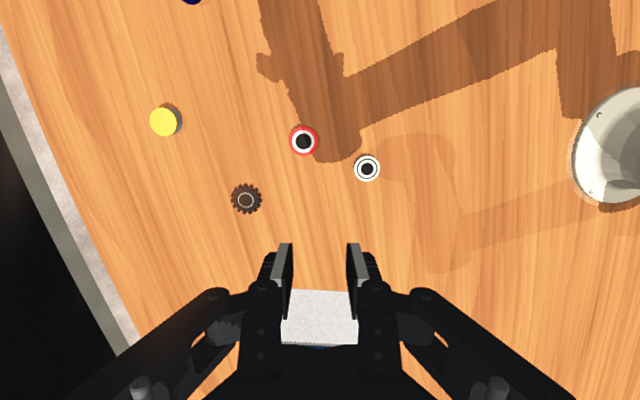

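View pics/scenetray.png

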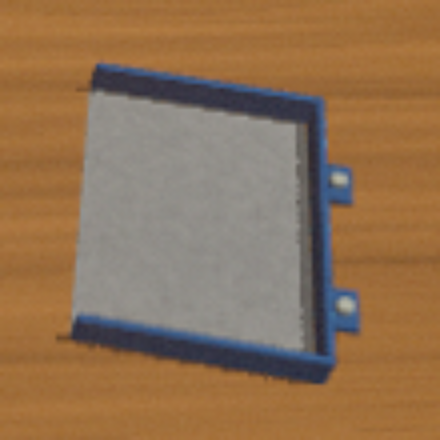

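Wrist view: bearing (367,168), cup (304,141), cog (246,199), tin (165,122). These match the fixed cameras to within a few mm. In the scene crop, the tray's inner corners are clear and its open side is on the left. Next I'll compute the tray pose.

Run:
```python
from h import *
im=imaging.get_image("scene")
for n,p,z in [("front base-side floor",(433,173),0),("front base top",(434,167.7),22),("back base top",(489.5,175.7),22),("back far top",(489.5,238.7),22),("front far top",(429.5,229.5),22)]:
    print(n,world(im,p,z).round(0))
im=wristim()
for n,p,z in [("bearing",(367,168.5),10),("cup",(304,140.5),14),("cog",(246,199),8)]: print(n,world(im,p,z).round(0))
s=arm.read_state();print(s["position"],s["ee_rot"],s["joints"].round(2))
M=R.from_quat(s["ee_rot"]).as_matrix();print(M.round(3))
```

```text
front base-side floor [480. 202.   0.]
front base top [482. 200.  22.]
back base top [515. 336.  22.]
back far top [707. 280.  22.]
front far top [676. 149.  22.]
bearing [449. -50.  10.]
cup [ 539. -114.   14.]
cog [657. -37.   8.]
[521.13878368 -80.38672085 320.96219086] [-6.34939473e-01  7.72561884e-01 -9.66211721e-06  2.86064642e-05] [ 0.15  0.16 -0.07 -0.   -1.33 -0.35]
[[-0.194 -0.981  0.   ]
 [-0.981  0.194  0.   ]
 [-0.    -0.    -1.   ]]
```

Request:
arm_command:
  rows:
    - {"grip": 0.25,"linear": [31,79,281],"rot": [0,0,0.07]}
    - {"grip": 0.25,"linear": [31,79,281],"rot": [0,0,0.07]}
    - {"grip": 0.25,"linear": [31,79,281],"rot": [0,0,0.07]}
    - {"grip": 0.25,"linear": [31,79,281],"rot": [0,0,0.07]}
    - {"grip": 0.25,"linear": [31,79,281],"rot": [0,0,0.07]}
    - {"grip": 0.25,"linear": [31,79,281],"rot": [0,0,0.07]}
    - {"grip": 0.25,"linear": [31,79,281],"rot": [0,0,0.07]}
    - {"grip": 0.25,"linear": [31,79,281],"rot": [0,0,0.07]}

```text
clock: 4.92
position: [440.0, -95.2, 41.8]
ee_rot: [-0.608, 0.794, -0.001, 0.002]
contact_force: [-0.2, 0.3, 0.6]
gripper_width: 21.7
grasp_force: 0.0
```

```bash
cat >> h.py <<'E'
O=np.array([573,177.]); ex=np.array([.970,-.242]); ey=np.array([.242,.970])
def loc(p): d=np.array(p)[:2]-O; return np.round([d@ex,d@ey],1)
def delta(x,y,z,ang=None):
    "tool-frame move to world TCP x,y,z with push direction ang (deg clockwise from +y)"
    s=arm.read_state(); M=R.from_quat(s["ee_rot"]).as_matrix(); d=M.T@(np.array([x,y,z])-s["position"])
    cur=np.degrees(np.arctan2(-M[0,0],-M[1,0])); print("now",s["position"].round(1),"ang",cur.round(2),"F",s["contact_force"].round(1),"t",s["clock"])
    print("linear",d.round(1),"rotz",None if ang is None else round(np.radians(ang-cur),3))
E
python3 - <<'E'
from h import *
delta(437,-95,2,15.2)
im=wristim(); save(im,"w2.png")
for n in ["bearing","cup"]:
  for r in models.tip_of(im,n)[:1]: print(n,r["score"],r["pixel"],world(im,r["pixel"])[:2])
E
```

```text
now [440.  -95.2  41.8] ang 15.15 F [-0.2  0.3  0.6] t 4.925
linear [ 0.6  3.1 39.8] rotz 0.001
bearing 0.63 [321.6, 287.0] [452.32858554 -46.20670824]
cup 0.76 [176.6, 243.3] [ 545.61897572 -109.50604169]
```

View pics/w2.png

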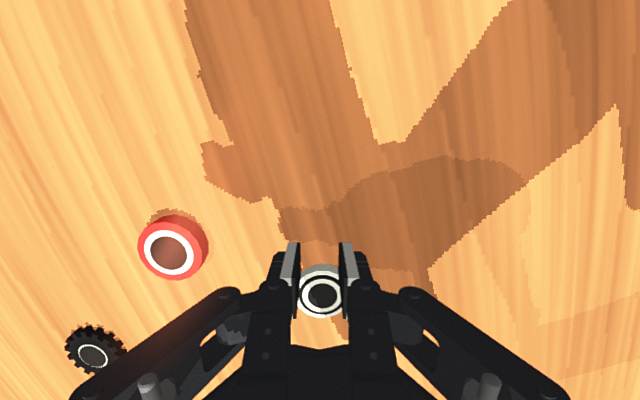

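The bearing (322,290) is centred between the fingers, and the cup sits at (172,247). I'll descend.

Request:
arm_command:
  rows:
    - {"grip": 0.25,"linear": [0,0,20],"rot": [0,0,0]}
    - {"grip": 0.25,"linear": [0,0,32],"rot": [0,0,0]}
    - {"grip": 0.25,"linear": [0,0,37],"rot": [0,0,0]}
    - {"grip": 0.25,"linear": [0,0,39.5],"rot": [0,0,0]}
    - {"grip": 0.25,"linear": [0,0,39.5],"rot": [0,0,0]}

```text
clock: 5.7
position: [437.9, -95.5, 0.6]
ee_rot: [-0.608, 0.794, -0.0, 0.0]
contact_force: [-0.2, 0.1, 0.2]
gripper_width: 21.3
grasp_force: 0.0
```

Request:
arm_command:
  rows:
    - {"grip": 0.25,"linear": [-6,0,-1],"rot": [0,0,0]}
    - {"grip": 0.25,"linear": [-12,0,-1],"rot": [0,0,0]}
    - {"grip": 0.25,"linear": [-18,0,-1],"rot": [0,0,0]}
    - {"grip": 0.25,"linear": [-25,0,-1],"rot": [0,0,0]}
    - {"grip": 0.25,"linear": [-34,0,-1],"rot": [0,0,0]}
    - {"grip": 0.25,"linear": [-44,0,-1],"rot": [0,0,0]}
    - {"grip": 0.25,"linear": [-55,0,-1],"rot": [0,0,0]}
    - {"grip": 0.25,"linear": [-67,0,-1],"rot": [0,0,0]}
    - {"grip": 0.25,"linear": [-79,0,-1],"rot": [0,0,0]}
    - {"grip": 0.25,"linear": [-91,0,-1],"rot": [0,0,0]}

```text
clock: 6.95
position: [461.7, -6.8, 1.4]
ee_rot: [-0.608, 0.794, 0.0, 0.0]
contact_force: [-0.6, -1.1, 0.8]
gripper_width: 21.3
grasp_force: 0.4
```

Request:
arm_command:
  rows:
    - {"grip": 0.25,"linear": [-12,0,0],"rot": [0,0,0]}
    - {"grip": 0.25,"linear": [-24,0,0],"rot": [0,0,0]}
    - {"grip": 0.25,"linear": [-36,0,0],"rot": [0,0,0]}
    - {"grip": 0.25,"linear": [-48,0,0],"rot": [0,0,0]}
    - {"grip": 0.25,"linear": [-60,0,0],"rot": [0,0,0]}
    - {"grip": 0.25,"linear": [-72,0,0],"rot": [0,0,0]}
    - {"grip": 0.25,"linear": [-84,0,0],"rot": [0,0,0]}
    - {"grip": 0.25,"linear": [-95,0,0],"rot": [0,0,0]}
    - {"grip": 0.25,"linear": [-103,0,0],"rot": [0,0,0]}
    - {"grip": 0.25,"linear": [-109,0,0],"rot": [0,0,0]}

```text
clock: 8.2
position: [490.1, 98.0, 1.4]
ee_rot: [-0.608, 0.794, 0.0, -0.0]
contact_force: [-0.9, -1.4, 0.7]
gripper_width: 21.3
grasp_force: 0.4
```

Run:
```python
from h import *
delta(535,264,1.5,15)
a=wristim();b=imaging.get_image("side"); save(b,"s3.png")
for im in (a,b):
 for n in ["bearing","tray"]:
  for r in models.tip_of(im,n)[:1]: w=world(im,r["pixel"])[:2];print(n,r["score"],r["pixel"],w,loc(w))
v=np.hstack([a["frame"][150:400,200:440],b["frame"][150:400,100:400]]);cv2.imwrite("pics/v3.png",v[:,:,::-1])
```

```text
now [490.1  98.    1.4] ang 15.18 F [-0.9 -1.4  0.7] t 8.2
linear [-1.72e+02  1.00e-01 -1.00e-01] rotz -0.003
bearing 0.74 [319.3, 297.8] [498.41001186 126.01079273] [-60.  -67.5]
tray 0.62 [233.5, 377.2] [573.99131413 175.69684289] [ 1.3 -1. ]
bearing 0.74 [287.6, 305.8] [498.53717306 129.42262013] [-60.7 -64.2]
tray 0.75 [236.7, 301.9] [573.31590397 176.00862268] [ 0.5 -0.9]
```

View pics/v3.png

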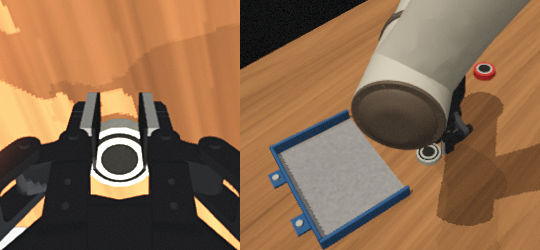

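The bearing is cradled just outside the open side, at (428,153) in the right half. The tray origin is confirmed. I'll keep pushing.

Request:
arm_command:
  rows:
    - {"grip": 0.25,"linear": [-6,0,0],"rot": [0,0,0]}
    - {"grip": 0.25,"linear": [-14,0,0],"rot": [0,0,0]}
    - {"grip": 0.25,"linear": [-24,0,0],"rot": [0,0,0]}
    - {"grip": 0.25,"linear": [-35,0,0],"rot": [0,0,0]}
    - {"grip": 0.25,"linear": [-46,0,0],"rot": [0,0,0]}
    - {"grip": 0.25,"linear": [-57,0,0],"rot": [0,0,0]}
    - {"grip": 0.25,"linear": [-68,0,0],"rot": [0,0,0]}
    - {"grip": 0.25,"linear": [-79,0,0],"rot": [0,0,0]}
    - {"grip": 0.25,"linear": [-90,0,0],"rot": [0,0,0]}
    - {"grip": 0.25,"linear": [-101,0,0],"rot": [0,0,0]}

```text
clock: 9.75
position: [516.6, 195.7, 1.4]
ee_rot: [-0.607, 0.794, 0.0, -0.0]
contact_force: [0.9, 0.1, 0.2]
gripper_width: 21.7
grasp_force: 0.2
```

Request:
arm_command:
  rows:
    - {"grip": 0.25,"linear": [-11,0,0],"rot": [0,0,0]}
    - {"grip": 0.25,"linear": [-22,0,0],"rot": [0,0,0]}
    - {"grip": 0.25,"linear": [-33,0,0],"rot": [0,0,0]}
    - {"grip": 0.25,"linear": [-43,0,0],"rot": [0,0,0]}
    - {"grip": 0.25,"linear": [-52,0,0],"rot": [0,0,0]}
    - {"grip": 0.25,"linear": [-59,0,0],"rot": [0,0,0]}
    - {"grip": 0.25,"linear": [-64,0,0],"rot": [0,0,0]}
    - {"grip": 0.25,"linear": [-67,0,0],"rot": [0,0,0]}
    - {"grip": 0.25,"linear": [-69,0,0],"rot": [0,0,0]}
    - {"grip": 0.25,"linear": [-69,0,0],"rot": [0,0,0]}

```text
clock: 11.0
position: [534.6, 261.6, 1.5]
ee_rot: [-0.607, 0.794, 0.0, 0.0]
contact_force: [-0.4, -0.5, 0.8]
gripper_width: 21.5
grasp_force: 0.0
```

Request:
arm_command:
  rows:
    - {"grip": 0.25,"linear": [15,0,0],"rot": [0,0,0]}
    - {"grip": 0.25,"linear": [30,0,0],"rot": [0,0,0]}
    - {"grip": 0.25,"linear": [30,0,-50],"rot": [0,0,0]}
    - {"grip": 0.25,"linear": [30,0,-100],"rot": [0,0,0]}
    - {"grip": 0.25,"linear": [30,0,-100],"rot": [0,0,0]}

```text
clock: 11.62
position: [528.8, 233.1, 106.1]
ee_rot: [-0.607, 0.794, -0.0, 0.005]
contact_force: [-0.0, 0.2, -0.3]
gripper_width: 21.7
grasp_force: 0.0
```

Run:
```python
from h import *
for c in ["wrist","side"]:
 im=wristim() if c=="wrist" else imaging.get_image(c)
 for n in ["bearing","tray","cup"]:
  for r in models.tip_of(im,n)[:1]: w=world(im,r["pixel"])[:2];print(c,n,r["score"],r["pixel"],w,loc(w))
# cup: local target (0,100); start 55 behind
c=np.array([542,-111.5]); t=O+100*ey; u=(t-c)/np.linalg.norm(t-c); a=np.degrees(np.arctan2(u[0],u[1]))
print("push",a,"start",c-55*u,"end TCP",t-(11+np.sqrt(23**2-10.6**2))*u)
delta(*(c-55*u),100,a)
```

```text
wrist bearing 0.65 [322.0, 252.8] [542.54934511 288.92282033] [-56.6 101.2]
wrist tray 0.64 [251.6, 148.5] [575.32327769 173.72377031] [ 3.  -2.6]
side bearing 0.63 [198.9, 361.6] [537.03636361 290.35914779] [-62.3 101.3]
side tray 0.95 [235.7, 304.9] [570.03563628 181.56498358] [-4.   3.7]
side cup 0.82 [344.3, 225.6] [ 538.51946971 -102.42981315] [  34.2 -279.4]
push 8.14882850432691 start [ 534.20403068 -165.94467708] end TCP [592.74754313 242.90539634]
now [526.2 232.2 100.3] ang 15.19 F [-0.2  0.3 -0.9] t 12.025
linear [ 382.1 -112.     0.8] rotz -0.123
```

Request:
arm_command:
  rows:
    - {"grip": 0.25,"linear": [382,-112,0],"rot": [0,0,-0.123]}
    - {"grip": 0.25,"linear": [382,-112,0],"rot": [0,0,-0.123]}
    - {"grip": 0.25,"linear": [382,-112,0],"rot": [0,0,-0.123]}
    - {"grip": 0.25,"linear": [382,-112,0],"rot": [0,0,-0.123]}
    - {"grip": 0.25,"linear": [382,-112,0],"rot": [0,0,-0.123]}
    - {"grip": 0.25,"linear": [382,-112,0],"rot": [0,0,-0.123]}
    - {"grip": 0.25,"linear": [382,-112,0],"rot": [0,0,-0.123]}
    - {"grip": 0.25,"linear": [382,-112,0],"rot": [0,0,-0.123]}
    - {"grip": 0.25,"linear": [382,-112,0],"rot": [0,0,-0.123]}
    - {"grip": 0.25,"linear": [382,-112,40],"rot": [0,0,-0.123]}

```text
clock: 13.28
position: [537.8, -164.4, 63.9]
ee_rot: [-0.656, 0.755, -0.003, 0.003]
contact_force: [0.1, 0.3, -0.3]
gripper_width: 21.2
grasp_force: 0.0
```

Request:
arm_command:
  rows:
    - {"grip": 0.25,"linear": [0,0,0],"rot": [0,0,0]}

```text
clock: 13.4
position: [532.4, -164.0, 59.0]
ee_rot: [-0.656, 0.755, 0.003, -0.002]
contact_force: [0.3, 0.0, 0.3]
gripper_width: 21.4
grasp_force: 0.0
```

Run:
```python
from h import *
im=wristim(); 
for n in ["cup"]:
  for r in models.tip_of(im,n)[:1]: w=world(im,r["pixel"])[:2];print(n,r["score"],r["pixel"],w,loc(w))
c=w; t=O+100*ey; u=(t-c)/np.linalg.norm(t-c); a=np.degrees(np.arctan2(u[0],u[1]))
print("push",a,"start",c-52*u)
delta(*(c-52*u),1.5,a)
```

```text
Traceback (most recent call last):
NameError: name 'w' is not defined
```

Run:
```python
from h import *
im=wristim(); save(im,"w5.png")
hs=cv2.cvtColor(im["frame"],cv2.COLOR_RGB2HSV); m=(((hs[...,0]<6)|(hs[...,0]>172))&(hs[...,1]>140)&(hs[...,2]>90)).astype(np.uint8)
n,l,s,cc=cv2.connectedComponentsWithStats(m); i=1+s[1:,4].argmax(); b=s[i]; print(b)
p=[b[0]+b[2]/2,b[1]+b[3]/2]; c=world(im,p,8)[:2]; print(p,c,loc(c))
t=O+100*ey; u=(t-c)/np.linalg.norm(t-c); a=np.degrees(np.arctan2(u[0],u[1]))
print("push",a,"start",c-52*u); delta(*(c-52*u),1.5,a)
```

```text
[300 255  39  26 595]
[np.float64(319.5), np.float64(268.0)] [ 541.35969207 -124.07677412] [  42.2 -299.7]
push 7.985075746310899 start [ 534.13610407 -175.57259702]
now [ 535.7 -164.8   62.6] ang 8.03 F [-0.  -0.3  0.5] t 13.55
linear [10.9  0.2 61.1] rotz -0.001
```

View pics/w5.png

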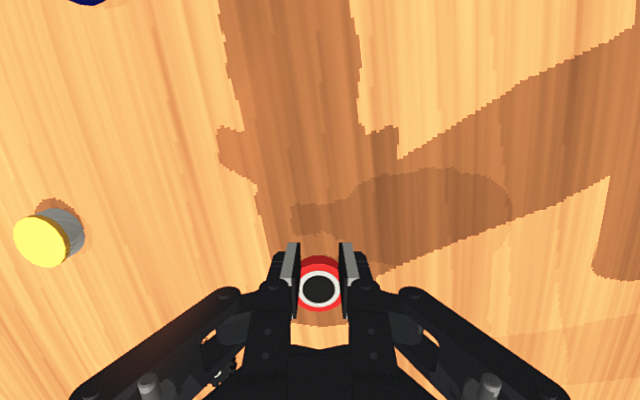

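The cup (319,287) is centred between the fingers. The colour segmentation only caught its near half, so I'll keep y ≈ -111. Next: descend, then push about 412 mm.

Request:
arm_command:
  rows:
    - {"grip": 0.25,"linear": [0,0,30],"rot": [0,0,0]}
    - {"grip": 0.25,"linear": [0,0,48],"rot": [0,0,0]}
    - {"grip": 0.25,"linear": [0,0,56],"rot": [0,0,0]}
    - {"grip": 0.25,"linear": [0,0,59],"rot": [0,0,0]}
    - {"grip": 0.25,"linear": [0,0,59],"rot": [0,0,0]}
    - {"grip": 0.25,"linear": [0,0,59],"rot": [0,0,0]}

```text
clock: 14.3
position: [535.3, -165.4, 3.2]
ee_rot: [-0.655, 0.755, -0.001, 0.001]
contact_force: [0.3, -0.7, -0.2]
gripper_width: 21.5
grasp_force: 0.0
```

Request:
arm_command:
  rows:
    - {"grip": 0.25,"linear": [-6,0,1],"rot": [0,0,0]}
    - {"grip": 0.25,"linear": [-12,0,1],"rot": [0,0,0]}
    - {"grip": 0.25,"linear": [-18,0,1],"rot": [0,0,0]}
    - {"grip": 0.25,"linear": [-24,0,1],"rot": [0,0,0]}
    - {"grip": 0.25,"linear": [-31,0,1],"rot": [0,0,0]}
    - {"grip": 0.25,"linear": [-40,0,1],"rot": [0,0,0]}
    - {"grip": 0.25,"linear": [-51,0,1],"rot": [0,0,0]}
    - {"grip": 0.25,"linear": [-63,0,1],"rot": [0,0,0]}
    - {"grip": 0.25,"linear": [-75,0,1],"rot": [0,0,0]}
    - {"grip": 0.25,"linear": [-87,0,1],"rot": [0,0,0]}

```text
clock: 15.55
position: [547.1, -78.3, 1.5]
ee_rot: [-0.655, 0.755, -0.0, 0.0]
contact_force: [-0.9, 0.0, 0.9]
gripper_width: 21.2
grasp_force: 0.1
```

Request:
arm_command:
  rows:
    - {"grip": 0.25,"linear": [-12,0,0],"rot": [0,0,0]}
    - {"grip": 0.25,"linear": [-24,0,0],"rot": [0,0,0]}
    - {"grip": 0.25,"linear": [-36,0,0],"rot": [0,0,0]}
    - {"grip": 0.25,"linear": [-48,0,0],"rot": [0,0,0]}
    - {"grip": 0.25,"linear": [-60,0,0],"rot": [0,0,0]}
    - {"grip": 0.25,"linear": [-72,0,0],"rot": [0,0,0]}
    - {"grip": 0.25,"linear": [-84,0,0],"rot": [0,0,0]}
    - {"grip": 0.25,"linear": [-96,0,0],"rot": [0,0,0]}
    - {"grip": 0.25,"linear": [-108,0,0],"rot": [0,0,0]}
    - {"grip": 0.25,"linear": [-120,0,0],"rot": [0,0,0]}

```text
clock: 16.8
position: [564.1, 40.3, 1.4]
ee_rot: [-0.655, 0.756, 0.0, -0.0]
contact_force: [0.0, 0.1, 0.6]
gripper_width: 21.7
grasp_force: 0.1
```

Run:
```python
from h import *
delta(592.7,242.9,2,8)
for c in ["wrist","side"]:
 im=wristim() if c=="wrist" else imaging.get_image(c)
 for n in ["bearing","cup"]:
  for r in models.tip_of(im,n)[:1]: w=world(im,r["pixel"])[:2];print(c,n,r["score"],r["pixel"],w,loc(w))
```

```text
now [564.1  40.3   1.4] ang 8.14 F [0.  0.1 0.6] t 16.8
linear [-204.6    0.4   -0.6] rotz -0.002
wrist cup 0.57 [318.8, 300.7] [569.4932544   71.18947739] [  22.2 -103.5]
side bearing 0.74 [196.4, 358.7] [543.79733144 289.48214151] [-55.5 102. ]
side cup 0.87 [275.8, 267.3] [573.8139982   74.46014634] [ 25.6 -99.3]
```

Tracking well; 204 mm to go.

Request:
arm_command:
  rows:
    - {"grip": 0.25,"linear": [-7,0,0],"rot": [0,0,0]}
    - {"grip": 0.25,"linear": [-17,0,0],"rot": [0,0,0]}
    - {"grip": 0.25,"linear": [-29,0,0],"rot": [0,0,0]}
    - {"grip": 0.25,"linear": [-41,0,0],"rot": [0,0,0]}
    - {"grip": 0.25,"linear": [-53,0,0],"rot": [0,0,0]}
    - {"grip": 0.25,"linear": [-65,0,0],"rot": [0,0,0]}
    - {"grip": 0.25,"linear": [-77,0,0],"rot": [0,0,0]}
    - {"grip": 0.25,"linear": [-89,0,0],"rot": [0,0,0]}
    - {"grip": 0.25,"linear": [-101,0,0],"rot": [0,0,0]}
    - {"grip": 0.25,"linear": [-113,0,0],"rot": [0,0,0]}

```text
clock: 18.35
position: [580.1, 152.2, 1.4]
ee_rot: [-0.655, 0.755, -0.0, -0.0]
contact_force: [-1.1, -0.5, 0.4]
gripper_width: 21.1
grasp_force: 0.1
```

Request:
arm_command:
  rows:
    - {"grip": 0.25,"linear": [-12,0,0],"rot": [0,0,0]}
    - {"grip": 0.25,"linear": [-24,0,0],"rot": [0,0,0]}
    - {"grip": 0.25,"linear": [-36,0,0],"rot": [0,0,0]}
    - {"grip": 0.25,"linear": [-48,0,0],"rot": [0,0,0]}
    - {"grip": 0.25,"linear": [-60,0,0],"rot": [0,0,0]}
    - {"grip": 0.25,"linear": [-70,0,0],"rot": [0,0,0]}
    - {"grip": 0.25,"linear": [-78,0,0],"rot": [0,0,0]}
    - {"grip": 0.25,"linear": [-84,0,0],"rot": [0,0,0]}
    - {"grip": 0.25,"linear": [-88,0,0],"rot": [0,0,0]}
    - {"grip": 0.25,"linear": [-90,0,0],"rot": [0,0,0]}

```text
clock: 19.6
position: [592.7, 240.6, 1.4]
ee_rot: [-0.655, 0.756, 0.0, -0.0]
contact_force: [0.1, 0.4, -0.3]
gripper_width: 21.1
grasp_force: 0.2
```

Request:
arm_command:
  rows:
    - {"grip": 0.25,"linear": [0,0,0],"rot": [0,0,0]}
    - {"grip": 0.25,"linear": [15,0,0],"rot": [0,0,0]}
    - {"grip": 0.25,"linear": [30,0,0],"rot": [0,0,0]}
    - {"grip": 0.25,"linear": [30,0,-50],"rot": [0,0,0]}
    - {"grip": 0.25,"linear": [30,0,-100],"rot": [0,0,0]}
    - {"grip": 0.25,"linear": [30,0,-100],"rot": [0,0,0]}

```text
clock: 20.35
position: [591.1, 210.9, 106.6]
ee_rot: [-0.655, 0.756, -0.001, 0.005]
contact_force: [-1.2, -0.6, -0.7]
gripper_width: 21.2
grasp_force: 0.0
```

Run:
```python
from h import *
for c in ["wrist","side","scene"]:
 im=wristim() if c=="wrist" else imaging.get_image(c)
 for n in ["bearing","cup","cog","tray"]:
  for r in models.tip_of(im,n)[:1]: w=world(im,r["pixel"])[:2];print(c,n,r["score"],r["pixel"],w,loc(w))
c=np.array([659,-34.]); t=O+64*ex-25*ey; u=(t-c)/np.linalg.norm(t-c); a=np.degrees(np.arctan2(u[0],u[1]))
print("push",a,"start",c-58*u); delta(*(c-58*u),100,a/2+7)
```

```text
wrist bearing 0.59 [380.2, 268.6] [542.23453055 294.17941359] [-58.2 106.2]
wrist cup 0.85 [322.4, 255.5] [598.0399957  271.04413609] [ 1.5 97.3]
wrist cog 0.28 [333.7, 156.5] [574.52776136 174.74290874] [ 2.  -1.8]
wrist tray 0.63 [333.1, 156.8] [575.08412452 174.93259342] [ 2.5 -1.5]
side bearing 0.67 [198.7, 360.0] [539.34543666 288.77872936] [-59.7 100.3]
side cup 0.68 [181.1, 332.7] [599.31076537 274.19395661] [  2.  100.6]
side cog 0.92 [280.0, 218.8] [661.13099362 -37.63063102] [ 137.4 -186.9]
side tray 0.82 [238.2, 303.4] [568.95178987 176.71373594] [-3.9 -1.3]
scene bearing 0.57 [471.7, 190.3] [543.26043707 288.42095719] [-55.8 100.9]
scene cup 0.77 [468.1, 205.7] [592.8104786 266.2786716] [-2.4 91.4]
scene cog 0.55 [349.0, 229.5] [654.40953368 -32.29355027] [ 129.6 -183.3]
scene tray 0.89 [428.7, 198.5] [566.55330716 173.24353103] [-5.3 -5.2]
push -9.925969588520582 start [668.99778411 -91.13181524]
now [588.5 210.8 101.3] ang 8.13 F [-0.4  0.5  0.1] t 21.1
linear [ 287.6 -122.4    1.3] rotz -0.106
```

Request:
arm_command:
  rows:
    - {"grip": 0.25,"linear": [288,-122,0],"rot": [0,0,-0.316]}
    - {"grip": 0.25,"linear": [288,-122,0],"rot": [0,0,-0.316]}
    - {"grip": 0.25,"linear": [288,-122,0],"rot": [0,0,-0.316]}
    - {"grip": 0.25,"linear": [288,-122,0],"rot": [0,0,-0.316]}
    - {"grip": 0.25,"linear": [288,-122,0],"rot": [0,0,-0.316]}
    - {"grip": 0.25,"linear": [288,-122,0],"rot": [0,0,-0.316]}
    - {"grip": 0.25,"linear": [288,-122,0],"rot": [0,0,-0.316]}
    - {"grip": 0.25,"linear": [288,-122,20],"rot": [0,0,-0.316]}
    - {"grip": 0.25,"linear": [288,-122,40],"rot": [0,0,-0.316]}
    - {"grip": 0.25,"linear": [288,-122,40],"rot": [0,0,-0.316]}

```text
clock: 22.35
position: [667.1, -89.7, 59.9]
ee_rot: [0.767, -0.642, -0.002, 0.001]
contact_force: [-0.2, -0.4, 0.9]
gripper_width: 21.4
grasp_force: 0.0
```

Run:
```python
from h import *
im=wristim(); save(im,"w6.png")
for r in models.tip_of(im,"cog")[:1]: w=world(im,r["pixel"])[:2];print(r["score"],r["pixel"],w,loc(w))
c=np.array([659,-34.]); t=O+64*ex-30*ey; u=(t-c)/np.linalg.norm(t-c); a=np.degrees(np.arctan2(u[0],u[1]))
print("push",a,"start",c-58*u, "end",t-35*u); delta(*(c-58*u),1.5,a)
```

```text
0.83 [318.9, 284.3] [657.08964249 -30.17075323] [ 131.7 -180.6]
push -10.612254579311418 start [669.6813716  -91.00796699] end [634.26565528  98.01064061]
now [668.9 -90.2  62.1] ang -10.1 F [0.5 1.4 0.8] t 22.45
linear [ 0.9 -0.6 60.6] rotz -0.009
```

View pics/w6.png

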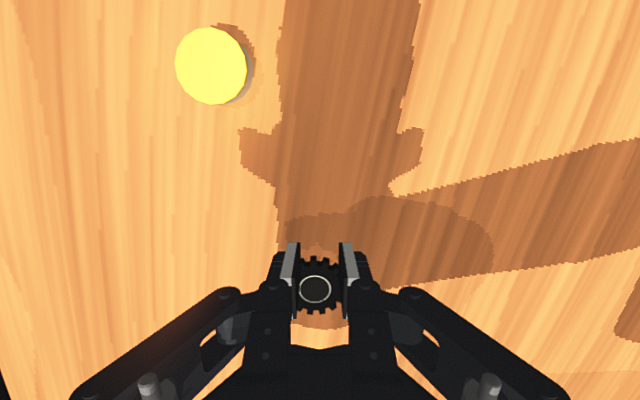

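The cog (315,287) is centred between the fingers, and the tin (212,65) is well clear. I'll descend and push 191 mm.

Request:
arm_command:
  rows:
    - {"grip": 0.25,"linear": [0,0,30],"rot": [0,0,0]}
    - {"grip": 0.25,"linear": [0,0,48],"rot": [0,0,0]}
    - {"grip": 0.25,"linear": [0,0,56],"rot": [0,0,0]}
    - {"grip": 0.25,"linear": [0,0,59],"rot": [0,0,0]}
    - {"grip": 0.25,"linear": [0,0,60],"rot": [0,0,0]}
    - {"grip": 0.25,"linear": [0,0,60],"rot": [0,0,0]}

```text
clock: 23.2
position: [669.0, -91.6, 2.2]
ee_rot: [0.766, -0.643, 0.0, -0.0]
contact_force: [0.3, -0.4, -0.2]
gripper_width: 21.5
grasp_force: 0.0
```

Request:
arm_command:
  rows:
    - {"grip": 0.25,"linear": [-6,0,0.5],"rot": [0,0,0]}
    - {"grip": 0.25,"linear": [-12,0,0.5],"rot": [0,0,0]}
    - {"grip": 0.25,"linear": [-18,0,0.5],"rot": [0,0,0]}
    - {"grip": 0.25,"linear": [-24,0,0.5],"rot": [0,0,0]}
    - {"grip": 0.25,"linear": [-31,0,0.5],"rot": [0,0,0]}
    - {"grip": 0.25,"linear": [-40,0,0.5],"rot": [0,0,0]}
    - {"grip": 0.25,"linear": [-51,0,0.5],"rot": [0,0,0]}
    - {"grip": 0.25,"linear": [-63,0,0.5],"rot": [0,0,0]}
    - {"grip": 0.25,"linear": [-75,0,0.5],"rot": [0,0,0]}
    - {"grip": 0.25,"linear": [-87,0,0.5],"rot": [0,0,0]}

```text
clock: 24.45
position: [653.3, -5.0, 0.9]
ee_rot: [0.766, -0.643, -0.0, -0.0]
contact_force: [-0.1, -1.3, 0.5]
gripper_width: 21.4
grasp_force: 0.2
```

Request:
arm_command:
  rows:
    - {"grip": 0.25,"linear": [-12,0,0],"rot": [0,0,0]}
    - {"grip": 0.25,"linear": [-24,0,0],"rot": [0,0,0]}
    - {"grip": 0.25,"linear": [-36,0,0],"rot": [0,0,0]}
    - {"grip": 0.25,"linear": [-48,0,0],"rot": [0,0,0]}
    - {"grip": 0.25,"linear": [-60,0,0],"rot": [0,0,0]}
    - {"grip": 0.25,"linear": [-72,0,0],"rot": [0,0,0]}
    - {"grip": 0.25,"linear": [-83,0,0],"rot": [0,0,0]}
    - {"grip": 0.25,"linear": [-92,0,0],"rot": [0,0,0]}
    - {"grip": 0.25,"linear": [-98,0,0],"rot": [0,0,0]}
    - {"grip": 0.25,"linear": [-102,0,0],"rot": [0,0,0]}

```text
clock: 25.7
position: [635.7, 94.9, 1.0]
ee_rot: [0.766, -0.643, 0.0, 0.0]
contact_force: [-0.1, -0.8, 0.5]
gripper_width: 21.4
grasp_force: 0.2
```

Run:
```python
from h import *
for c in ["wrist","side"]:
 im=wristim() if c=="wrist" else imaging.get_image(c)
 for n in ["bearing","cup","cog","tray"]:
  for r in models.tip_of(im,n)[:1]: w=world(im,r["pixel"])[:2];print(c,n,r["score"],r["pixel"],w,loc(w))
s=arm.read_state(); M=R.from_quat(s["ee_rot"]).as_matrix(); c=s["position"][:2]-35*M[:2,0]; print("cog by cradle",c,loc(c))
t=O+62*ex+80*ey; u=(t-c)/np.linalg.norm(t-c); a=np.degrees(np.arctan2(u[0],u[1]))
print("push",a,"start",c-58*u,"end",t-35*u); delta(*(c-58*u),s["position"][2],a)
```

```text
wrist cup 0.74 [320.1, 305.4] [629.83022779 128.6061738 ] [ 66.8 -33.2]
wrist cog 0.88 [318.2, 302.2] [631.38818943 126.45477699] [ 68.9 -34.9]
side bearing 0.93 [199.5, 360.2] [538.12924179 288.25612342] [-60.7  99.5]
side cup 0.66 [182.7, 332.7] [597.27430615 272.60899069] [ 0.4 98.6]
side cog 0.81 [233.9, 267.9] [635.11578759 123.10409545] [ 73.3 -37.2]
side tray 0.89 [235.6, 304.5] [570.78659327 181.07107913] [-3.1  3.4]
cog by cradle [629.77104998 128.86751241] [ 66.7 -32.9]
push 11.59982907863953 start [618.10870004  72.05211314] end [645.46237504 205.31084527]
now [635.8  94.4   0.9] ang -9.95 F [0.2 0.5 0.2] t 26.2
linear [18.9 21.3 -0. ] rotz 0.376
```

Request:
arm_command:
  rows:
    - {"grip": 0.25,"linear": [10,0,-0.5],"rot": [0,0,0]}
    - {"grip": 0.25,"linear": [20,0,-0.5],"rot": [0,0,0]}
    - {"grip": 0.25,"linear": [20,10,-0.5],"rot": [0,0,0.15]}
    - {"grip": 0.25,"linear": [20,21,-0.5],"rot": [0,0,0.3]}
    - {"grip": 0.25,"linear": [20,21,-0.5],"rot": [0,0,0.376]}
    - {"grip": 0.25,"linear": [20,21,-0.5],"rot": [0,0,0.376]}
    - {"grip": 0.25,"linear": [20,21,-0.5],"rot": [0,0,0.376]}

```text
clock: 27.08
position: [618.7, 70.9, 1.5]
ee_rot: [-0.632, 0.775, -0.0, 0.0]
contact_force: [-0.2, 0.9, 0.3]
gripper_width: 21.2
grasp_force: 0.0
```

Run:
```python
from h import *
im=wristim()
for r in models.tip_of(im,"cog")[:1]: w=world(im,r["pixel"])[:2];print(r["score"],r["pixel"],w,loc(w))
delta(645.5,205.3,1.4,11.6)
```

```text
0.72 [320.4, 334.9] [630.34130361 127.90964227] [ 67.5 -33.7]
now [618.7  71.1   1.4] ang 11.55 F [0.6 0.2 0.2] t 27.175
linear [-136.9    0.6   -0. ] rotz 0.001
```

Request:
arm_command:
  rows:
    - {"grip": 0.25,"linear": [-7,0,0],"rot": [0,0,0]}
    - {"grip": 0.25,"linear": [-14,0,0],"rot": [0,0,0]}
    - {"grip": 0.25,"linear": [-20,0,0],"rot": [0,0,0]}
    - {"grip": 0.25,"linear": [-26,0,0],"rot": [0,0,0]}
    - {"grip": 0.25,"linear": [-33,0,0],"rot": [0,0,0]}
    - {"grip": 0.25,"linear": [-42,0,0],"rot": [0,0,0]}
    - {"grip": 0.25,"linear": [-52,0,0],"rot": [0,0,0]}
    - {"grip": 0.25,"linear": [-62,0,0],"rot": [0,0,0]}
    - {"grip": 0.25,"linear": [-72,0,0],"rot": [0,0,0]}
    - {"grip": 0.25,"linear": [-82,0,0],"rot": [0,0,0]}

```text
clock: 28.42
position: [635.1, 152.3, 1.4]
ee_rot: [-0.632, 0.775, -0.0, -0.0]
contact_force: [-0.3, -0.4, -0.6]
gripper_width: 21.4
grasp_force: 0.1
```

Request:
arm_command:
  rows:
    - {"grip": 0.25,"linear": [-10,0,0],"rot": [0,0,0]}
    - {"grip": 0.25,"linear": [-20,0,0],"rot": [0,0,0]}
    - {"grip": 0.25,"linear": [-30,0,0],"rot": [0,0,0]}
    - {"grip": 0.25,"linear": [-38,0,0],"rot": [0,0,0]}
    - {"grip": 0.25,"linear": [-45,0,0],"rot": [0,0,0]}
    - {"grip": 0.25,"linear": [-50,0,0],"rot": [0,0,0]}
    - {"grip": 0.25,"linear": [-53,0,0],"rot": [0,0,0]}
    - {"grip": 0.25,"linear": [-55,0,0],"rot": [0,0,0]}
    - {"grip": 0.25,"linear": [-55,0,0],"rot": [0,0,0]}

```text
clock: 29.55
position: [646.1, 205.5, 1.5]
ee_rot: [-0.632, 0.775, 0.0, 0.0]
contact_force: [0.2, -1.0, 0.2]
gripper_width: 21.5
grasp_force: 0.0
```

Request:
arm_command:
  rows:
    - {"grip": 0.25,"linear": [15,0,0],"rot": [0,0,0]}
    - {"grip": 0.25,"linear": [30,0,0],"rot": [0,0,0]}
    - {"grip": 0.25,"linear": [30,0,-50],"rot": [0,0,0]}
    - {"grip": 0.25,"linear": [30,0,-100],"rot": [0,0,0]}
    - {"grip": 0.25,"linear": [90,0,-150],"rot": [0,0,0]}
    - {"grip": 0.25,"linear": [130,0,-190],"rot": [0,0,0]}
    - {"grip": 0.25,"linear": [130,0,-190],"rot": [0,0,0]}
    - {"grip": 0.25,"linear": [130,0,-190],"rot": [0,0,0]}

```text
clock: 30.55
position: [619.6, 77.0, 191.8]
ee_rot: [-0.631, 0.775, 0.0, 0.0]
contact_force: [0.5, 0.4, -0.2]
gripper_width: 21.3
grasp_force: 0.0
```

Run:
```python
from h import *
v=[]
for c in ["wrist","side","scene"]:
 im=wristim() if c=="wrist" else imaging.get_image(c)
 v.append(im["frame"])
 for n in ["bearing","cup","cog","tray","tin"]:
  for r in models.tip_of(im,n)[:1]: w=world(im,r["pixel"])[:2];print(c,n,round(r["score"],2),w.round(),loc(w))
print(arm.read_state()["clock"])
cv2.imwrite("pics/v9.png",np.hstack([cv2.resize(v[2][120:280,160:520],None,fx=1.1,fy=1.875),v[1][100:400,100:400]])[:,:,::-1])
```

```text
wrist cog 0.69 [653. 240.] [61.9 80.8]
wrist tray 0.93 [577. 175.] [ 4.6 -1.1]
side bearing 0.94 [541. 288.] [-58.2  99.7]
side cup 0.68 [597. 272.] [ 0.7 98.3]
side cog 0.66 [654. 234.] [64.4 75.3]
side tray 0.95 [573. 177.] [-0.1  0.1]
side tin 0.62 [ 742. -176.] [ 249.4 -301.7]
scene bearing 0.78 [553. 288.] [-46.6 102.7]
scene cup 0.74 [599. 266.] [ 3.9 92.3]
scene cog 0.82 [657. 235.] [67.5 76.2]
scene tray 0.87 [565. 172.] [-6.6 -7. ]
scene tin 0.8 [ 750. -177.] [ 257.1 -300.3]
31.45
```

View pics/v9.png

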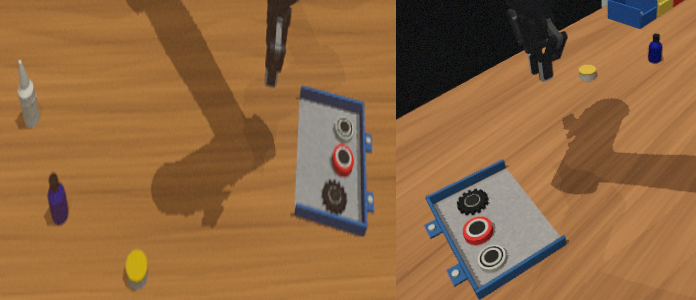

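All three parts lie flat and well inside the tray: bearing (492,257), cup (478,229) and cog (472,201) in the right half. The bottles and tin are still standing where they were, so I'll hand in.

```bash
python3 -c "
from bench import job
print(job.job_done())"
```

```text
the job is handed in; nothing more can be done
None
```

The bearing, then the cup, then the cog were swept into the tray and all three lie flat and wholly inside it; the bottles and tin were left standing where they were, and the job was handed in at about 31.5 s of the 69 s allowed.

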